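# Load the second ring and lift the washing carrier

### The job

Two steel spacer rings go to the parts washer on the two-post carrier, and one is already fastened on it: hang the loose steel ring on the carrier's empty post, pushed or dropped down until it sits on the shoulder, and let go of it. Then take the carrier by its black grip, lift it about 15 cm straight up off the bench and finish while still holding it there, level and still, with both rings in place. Leave the hexagon nut, the gear and the grease tin alone.

Things in the scene. Friction and masses are not known exactly. Their poses are not given: they have to be found in the camera images.
- carrier: loose parts carrier, about 0.35 kg empty, standing on the bench: a flat metal base plate 66 x 216 mm with two upright posts near its ends and between them a handle, a black bar on two thin steel rods. Origin: centre of its underside. Its own x axis runs along the black bar, its y axis along the line of the two posts, z up. It may face any way. The plate's top is 9 mm above the underside; handle top 114 mm
- grip (a point): middle of the carrier's black grip bar, 100 mm above the carrier's underside; the bar is 76 mm long (carrier x), 20 mm thick (carrier y, the way to pinch it) and 28 mm tall. Balance point of the loaded carrier is below it. Axes as the carrier
- empty_seat (a point): where the loose ring belongs: centre of the shoulder of the empty post, 75 mm from the carrier's middle at its +y end and 27 mm above its underside. The shoulder is a dark disc 34 mm across; from it a bright pin 20 mm in diameter rises 30 mm, its last 9 mm tapering to 10 mm. Axes as the carrier
- full_post (a point): the same point of the other post (carrier -y end), where a ring already sits, held down by a dark round cap 31 mm across; it stays on by itself
- ring_loose: plain bright steel spacer ring lying flat on the bench, in a row with a nut and a gear: 38 mm outside diameter, bore about 26 mm, 13 mm high, 0.035 kg. Origin: centre of its underside, z along its bore
- nut: bystander: hexagon nut, 24 x 28 mm, 13 mm high, lying in the same row. Origin: centre of its underside
- gear: bystander: small toothed steel gear with a hub, 56 mm outside, 20 mm high, in the same row. Origin: centre of its underside
- grease_tin: bystander: round blue and yellow tin, 67 mm across, 32 mm high. Origin: centre of its underside
Things that resemble listed ones, but are neither listed nor needed, are in the scene too. Of the things that look like the ring_loose, the smaller one is meant.

How it is judged:
On the way:
1. the loose ring sits on the empty post, let go, while the carrier stands on the bench (distance between ring_loose and empty_seat below 0.007 m and angle between the z axis of ring_loose and the z axis of carrier, either way round below 0.12 rad and contact force between the fingers and ring_loose below 0.1 N and height (world z) of carrier below 0.01 m), for 0.2 s.
At the end, for the whole second after the job is handed in: Fingers hold the carrier by its grip (within 50 mm of its middle, over 2 N), underside 10-20 cm above the bench, within 22 cm of where it stood, tilt under 0.1 rad, slower than 0.02 m/s and 0.1 rad/s; the ring within 7 mm of its seat and square to its post within 0.12 rad (height (world z) of carrier between 0.1 and 0.2 m and distance of carrier from where it was at the start of the episode below 0.22 m and angle between carrier's own z axis and vertical below 0.1 rad and linear speed of carrier below 0.02 m/s and angular speed of carrier below 0.1 rad/s and contact force between the fingers and carrier above 2 N and distance between the grasp point and grip below 0.05 m and distance between ring_loose and empty_seat below 0.007 m and angle between the z axis of ring_loose and the z axis of carrier, either way round below 0.12 rad); the arm keeps its last pose, push and grip.
It fails at once if the carrier is tipped by more than 20 degrees (angle between carrier's own z axis and vertical above 0.35 rad).
It fails at once if the nut is shoved aside (more than 3 cm) (distance of nut from where it was at the start of the episode above 0.03 m).
It fails at once if the gear is shoved aside (more than 3 cm) (distance of gear from where it was at the start of the episode above 0.03 m).
It fails at once if the grease tin is shoved aside (more than 3 cm) (distance of grease_tin from where it was at the start of the episode above 0.03 m).
It also fails if it takes over 64 s, if anything falls off the work surface, if the arm or the gripper's body presses on something with over 40 N, if the wrist force passes 120 N, or if a joint passes its speed limit or range.

### The arm

A 6-joint arm with a two-finger parallel gripper is mounted at the origin on a cart in front of the work surface, level with it; the furniture and walls round the work are solid. World frame = base frame: x ahead of the robot, y to its left, z up, the work surface at z = 0. Lengths are in m, angles in rad, forces in N, time in s.
With the tool pointing down it reaches from about 0.35 to 0.775 m from the base axis. Payload 7.3 kg.
Tool frame: the origin (TCP) lies at the very end of the fingers, on their centre line; the grasp point (between the pads) lies 19 mm behind it (robot.hold_point_z is the distance from the TCP to the grasp point, in m); y points along the fingers, z is the direction in which the jaws open and shut, and the axes are right-handed (so a half turn about y gives the same grasp; the last joint's range is limited). The gripper opens to 92 mm and grips with 3 to 60 N. Pads are 19 mm wide; open, the fingers measure 130 mm over their backs; the gripper's body (75 mm by 190 mm) begins 47 mm behind the grasp point.
Start: joints at [-1.32, 0.342, 1.524, -0, 1.275, -0.146], TCP at [0.203, -0.484, 0.227] pointing down, gripper open.
Joint ranges: [-2.53, 2.53], [-0.77, 2.02], [0.04, 2.7], [-1, 4.14], [0.28, 2.66], [-3.11, 3.11]. Speed limits (rad/s): [2.57, 2.57, 3.14, 3.14, 3.14, 3.14].

### API

Orientations are given as [roll, pitch, yaw] about the fixed x, y, z axes, in that order (R = Rz(yaw) Ry(pitch) Rx(roll)).
In Python, from cell import robot gives the robot as it stands.
- The arm moves only by the shell command python3 -m crank 'ROWS' [OPENING] [FORCE]. ROWS is a JSON object of lists of equal length, an entry for each row: "xyz": the shift along the tool's x, y, z in cm, a list of three; "roll": the turn about the tool's y in degrees. A call has 1 to 20 rows; each row shifts and turns the commanded pose from where the row before left it, along the tool's axes as they then stand; what a row does not reach is not made up. A row lasts 1/10 s, in which the tool goes at most 50 mm and 8.59 degrees, less where a joint would pass 70% of its speed; a pose out of reach is approached as far as the arm can. A call is refused whole if a number of a shift passes 5 or a number of a turn 8.59, either way. A call with a gripper value outside its range is refused whole. OPENING is the gripper command: -1 is fully open, 1 is shut, values between are in proportion, set as the call begins (- or left out, the last holds). The fingers move at their own pace and stop on an object; FORCE is the grip in N (left out, the last holds). Time passes only in rows, so rows that do not move let the fingers close. It gives the time, the measured TCP pose, the force and the opening at its end, in the units of the state.
- robot.observe(): the state, without advancing time (a new reading comes with each control period).
- robot.read_camera(name): name is "scene" or "side" or "wrist"; returns the picture (420x560x3 uint8, red, green, blue); there is no depth.
- robot.calibration(name): a dict with "intrinsics" (3x3 intrinsics, pixels), "pose" (4x4, takes a point from camera to world coordinates). Camera axes: x right, y down, z forward; pixel columns grow to the right and rows downward; lengths in m; the calibration is good to about 2 mm. A picture is of the moment at which its call begins: read the wrist's pose just before it. calibration takes no time and is no camera call; for the wrist camera it gives the pose at the moment of the call.
- robot.hand_in(): hands the job in, once; it reports no verdict.
The state is a dict: "time": time; "qpos": joint angles; "qvel": joint speeds; "joint_efforts": joint torques, N m; "tool_pos": TCP position; "tool_rot": TCP orientation; "contact_force": force on the tool from outside, world axes, zero at the start; "torque": the same for the moment, N m; "opening": finger opening in m.
Only numpy, scipy, OpenCV 4.12 (cv2) and the standard library are available. Lean on these libraries where they do the work, as an engineer would, in place of code of your own. Each camera call takes 0.05 s, during which the arm holds its last target.

## Working session

There is one attempt and no reset: what is moved stays moved. The work goes in short steps, Python scripts to look and compute and a shell command to move; the robot and the scene stay as the last step left them, time stands still between calls to the robot, and variables do not carry over. Pictures are saved under pics/ and viewed, and the job is handed in when it is done.

```bash
ls; mkdir -p pics; python3 - <<'E'
from cell import robot
import cv2,numpy as np
s=robot.observe();print(s)
print(robot.hold_point_z)
for n in ["scene","side","wrist"]:
    c=robot.calibration(n);print(n,np.round(c["intrinsics"],1).tolist(),np.round(c["pose"],3).tolist())
    cv2.imwrite(f"pics/{n}0.png",robot.read_camera(n)[:,:,::-1])
E
```

```text
pics
{'time': 0.0, 'qpos': array([-1.32003725e+00,  3.42702011e-01,  1.52507501e+00,  1.66732817e-05,
        1.27540918e+00, -1.46008472e-01]), 'qvel': array([-0.00050819,  0.00120133,  0.00074232, -0.00117862, -0.00011493,
        0.00128415]), 'joint_efforts': array([-1.01857040e-03, -4.31249356e+01, -2.44216096e+01,  7.16721453e-02,
        5.60266385e-02, -1.13849144e-04]), 'tool_pos': array([ 0.20279195, -0.48377823,  0.22603549]), 'tool_rot': array([-1.57237060e+00,  2.47619353e-04, -2.74483017e+00]), 'contact_force': array([0.30738874, 0.30606486, 0.51891219]), 'torque': array([-0.01847379,  0.00394615,  0.0042138 ]), 'opening': 0.09170326259302784}
0.0188
scene [[503.0, 0.0, 287.2], [0.0, 503.0, 205.2], [0.0, 0.0, 1.0]] [[-0.625, -0.589, 0.513, -0.024], [-0.781, 0.474, -0.407, 0.578], [-0.004, -0.655, -0.756, 0.834], [0.0, 0.0, 0.0, 1.0]]
side [[505.6, 0.0, 287.5], [0.0, 505.6, 204.1], [0.0, 0.0, 1.0]] [[-0.951, -0.142, 0.273, 0.244], [-0.308, 0.438, -0.845, 0.893], [0.0, -0.888, -0.46, 0.472], [0.0, 0.0, 0.0, 1.0]]
wrist [[289.7, 0.0, 280.3], [0.0, 289.7, 202.8], [0.0, 0.0, 1.0]] [[0.386, -0.884, -0.262, 0.274], [-0.922, -0.371, -0.108, -0.453], [-0.001, 0.283, -0.959, 0.384], [0.0, 0.0, 0.0, 1.0]]
```

View pics/scene0.png

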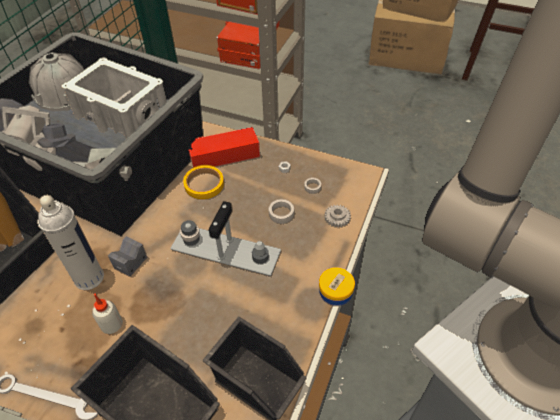

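View pics/side0.png

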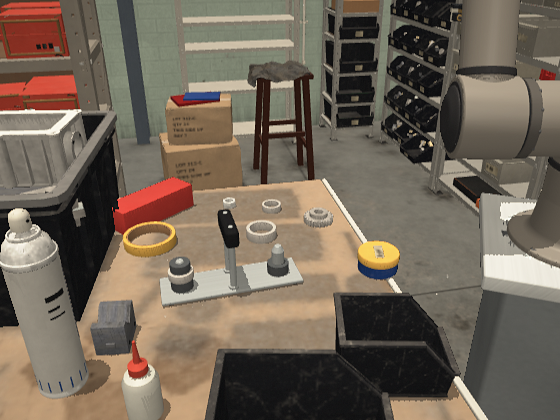

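View pics/wrist0.png

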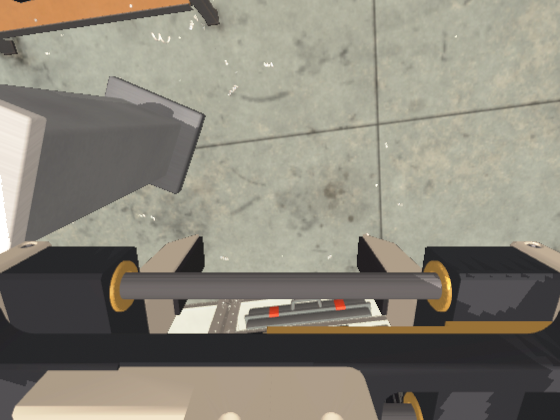

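Scene view: the carrier plate runs (173,243)–(280,265), with the grip at (220,218), the full post at (189,232) and the empty post at (260,250). Things that could be taken for the ring:
- small steel ring at (313,185)
- larger steel ring at (281,211)
- yellow ring at (203,181)
- nut at (285,167)
- gear at (338,215)

The description points to the small one at (313,185), in the row with the nut and gear. I'll check it in a crop and measure it.

```bash
cat > h.py <<'E'
import numpy as np,cv2
from cell import robot
def ray(n,uv,cal=None):
    c=cal or robot.calibration(n);K=np.array(c["intrinsics"]);T=np.array(c["pose"])
    d=T[:3,:3]@np.linalg.solve(K,[uv[0],uv[1],1.]);return T[:3,3],d
def onz(n,uv,z,cal=None):
    o,d=ray(n,uv,cal);return o+d*(z-o[2])/d[2]
def proj(n,p,cal=None):
    c=cal or robot.calibration(n);T=np.array(c["pose"]);q=T[:3,:3].T@(np.array(p)-T[:3,3]);q=np.array(c["intrinsics"])@q;return q[:2]/q[2]
E
python3 - <<'E'
import cv2,numpy as np
from h import *
a=cv2.imread("pics/scene0.png");b=cv2.imread("pics/side0.png")
A=cv2.resize(a[150:280,165:360],None,fx=4,fy=4,interpolation=cv2.INTER_CUBIC)
B=cv2.resize(b[190:310,150:345],None,fx=4,fy=4,interpolation=cv2.INTER_CUBIC)
cv2.imwrite("pics/sc.png",A);cv2.imwrite("pics/sd.png",B)
E
```

```text
(no output)
```

View pics/sc.png

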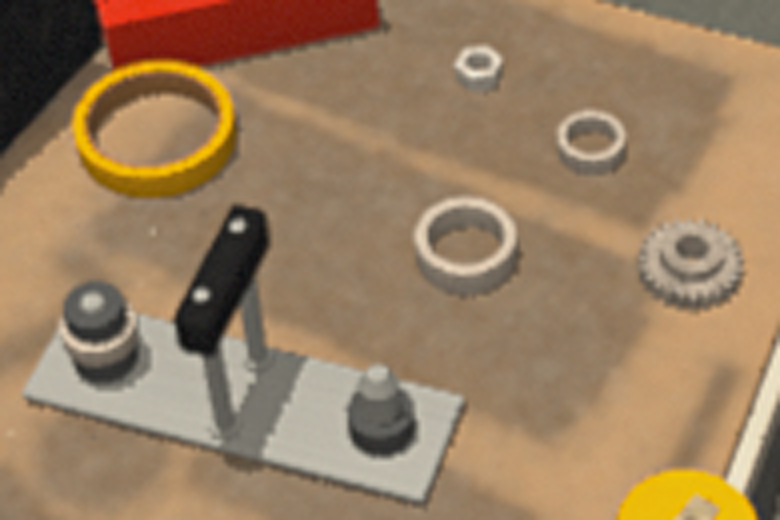

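View pics/sd.png

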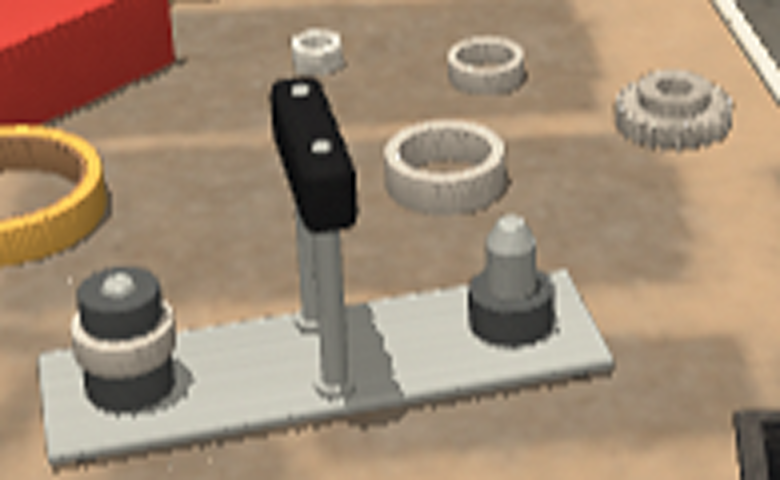

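The crops show the small plain ring at scene (313,184), in a row with the nut (285,167) and the gear (338,215). The larger ring at (281,211) is the decoy. Next I'll measure positions.

```bash
python3 - <<'E'
from h import *
def sc(x,y):return (x/4+165-.375,y/4+150-.375)
def sd(x,y):return (x/4+150-.375,y/4+190-.375)
def two(p,q):
    o1,d1=ray("scene",sc(*p));o2,d2=ray("side",sd(*q))
    t=np.linalg.lstsq(np.c_[d1,-d2],o2-o1,rcond=None)[0];a=o1+d1*t[0];b=o2+d2*t[1];return (a+b)/2,np.linalg.norm(a-b)
for nm,p,q,z in [("ring",(592,136),(487,56),.013),("bigring",(467,236),(446,150),.013),("nut",(479,63),(317,41),.013),("gear",(691,245),(673,88),.02)]:
    print(nm,onz("scene",sc(*p),z).round(4),onz("side",sd(*q),z).round(4))
print("ring w",[np.linalg.norm(onz("scene",sc(557,137),.013)-onz("scene",sc(627,137),.013)),np.linalg.norm(onz("scene",sc(415,237),.013)-onz("scene",sc(518,237),.013))])
print("pin tip",two((379,374),(512,222)))
print("screws",two((238,226),(300,90)),two((201,295),(321,147)))
print("cap",two((93,301),(118,285)))
for nm,p in dict(c1=(465,402),c2=(425,502),c3=(25,400)).items():print(nm,onz("scene",sc(*p),.009).round(4))
for nm,p in dict(c1=(567,270),c2=(612,362),c3=(40,352),c4=(52,460)).items():print(nm,onz("side",sd(*p),.009).round(4))
print("tin",onz("scene",(337,283),.032))
E
```

```text
ring [0.5477 0.0521 0.013 ] [0.5466 0.0584 0.013 ]
bigring [0.5337 0.1523 0.013 ] [0.5333 0.1515 0.013 ]
nut [0.633  0.0653 0.013 ] [0.6331 0.0692 0.013 ]
gear [0.4496 0.0674 0.02  ] [0.4475 0.075  0.02  ]
ring w [np.float64(0.03920860430901761), np.float64(0.05525789536569804)]
pin tip (array([0.46412178, 0.26034805, 0.05298395]), np.float64(0.00034743025341169985))
screws (array([0.53983317, 0.28412689, 0.11101264]), np.float64(0.0005272251965380372)) (array([0.51522229, 0.32106063, 0.1110585 ]), np.float64(0.0009805247051564382))
cap (array([0.59076096, 0.34366501, 0.05083966]), np.float64(0.0009780693574118324))
c1 [0.4506 0.2191 0.009 ]
c2 [0.416  0.2709 0.009 ]
c3 [0.5907 0.3913 0.009 ]
c1 [0.4533 0.2224 0.009 ]
c2 [0.4175 0.2782 0.009 ]
c3 [0.6307 0.3404 0.009 ]
c4 [0.5922 0.3971 0.009 ]
tin [0.31297091 0.19418025 0.032     ]
```

The pin tip and cap put the carrier's +y axis along (-0.836,-0.549) in the world, a yaw of about 123°. The ring is near (0.547,0.055) and measures 39 mm, against 55 mm for the decoy. I'll pick with the jaws along carrier x, so no regrasp turn is needed and the long body stays off the handle. I'm moving above it for a close look.

```bash
python3 -m crank '{"xyz":[[0,0,0],[0,0,0]],"roll":[-5.3,-5.3]}' -0.3 && python3 -m crank '{"xyz":[[-1.5,0.13,-0.7],[-2.9,0.13,-1.3],[-2.9,0.13,-1.3],[-2.9,0.13,-1.3],[-2.9,0.13,-1.3],[-2.9,0.13,-1.3],[-2.9,0.13,-1.3],[-2.9,0.13,-1.3],[-2.9,0.13,-1.3],[-2.9,0.13,-1.3],[-2.9,0.13,-1.3],[-2.9,0.13,-1.3],[-2.9,0.13,-1.3],[-2.9,0.13,-1.3],[-2.9,0.13,-1.3],[-2.9,0.13,-1.3],[-2.9,0.13,-1.3],[-2.9,0.13,-1.3],[-2.9,0.13,-1.3],[-2.9,0.13,-1.3]],"roll":[0,0,0,0,0,0,0,0,0,0,0,0,0,0,0,0,0,0,0,0]}' && python3 -m crank '{"xyz":[[-1.5,0,-0.7],[0,0,0],[0,0,0],[0,0,0]],"roll":[0,0,0,0]}'
python3 - <<'E'
from h import *
s=robot.observe();c=robot.calibration("wrist");im=robot.read_camera("wrist")[:,:,::-1].copy()
np.save("w1.npy",np.array(c["pose"]))
cv2.imwrite("pics/w1.png",im);print(s["tool_pos"],s["tool_rot"],s["opening"],s["qpos"],s["contact_force"])
print(proj("wrist",[.547,.055,.013],c))
E
```

```text
time: 0.35
tool_pos: [0.2029, -0.484, 0.2264]
tool_rot: [-1.571, 0.0, -2.556]
contact_force: [-0.3, -0.1, -0.2]
opening: 0.0801
time: 2.35
tool_pos: [0.5359, 0.0413, 0.2005]
tool_rot: [-1.571, -0.0, -2.562]
contact_force: [0.9, -0.5, 0.9]
opening: 0.0594
time: 2.75
tool_pos: [0.5442, 0.0523, 0.2007]
tool_rot: [-1.571, -0.001, -2.561]
contact_force: [0.7, 0.4, -0.3]
opening: 0.0596
[0.54423482 0.05230248 0.20074762] [-1.57076683e+00 -6.31814481e-04 -2.56120626e+00] 0.05960719089140739 [-4.41559109e-02  4.03561004e-01  1.50483525e+00 -4.16826690e-04
  1.23369173e+00  9.46391981e-01] [ 0.66447214  0.40045999 -0.2568167 ]
[280.39027926 180.34895667]
```

View pics/w1.png

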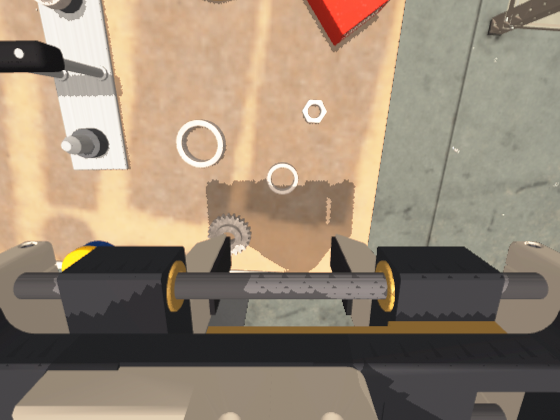

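The wrist view shows the small ring at (282,179), the larger ring (200,144), nut (315,111), gear (230,233) and the empty post at (80,143). I'll fit the ring precisely.

```bash
python3 - <<'E'
from h import *
c=dict(robot.calibration("wrist"));c["pose"]=np.load("w1.npy");im=cv2.imread("pics/w1.png")
x0,y0=258,155;r=im[y0:y0+50,x0:x0+50].astype(int)
m=((r.min(2)>150)&(r.max(2)-r.min(2)<35)).astype(np.uint8)
cs,h=cv2.findContours(m,cv2.RETR_CCOMP,cv2.CHAIN_APPROX_NONE)
for k in cs:
  if len(k)>25:
    e=cv2.fitEllipse(k);p=(e[0][0]+x0,e[0][1]+y0);print(e,p,onz("wrist",p,.013,c).round(4))
cv2.imwrite("pics/w1c.png",cv2.resize(im[130:205,235:335],None,fx=6,fy=6,interpolation=cv2.INTER_NEAREST))
# view of fixed cams again
a=robot.read_camera("scene")[:,:,::-1];b=robot.read_camera("side")[:,:,::-1]
cv2.imwrite("pics/s1.png",a)
print(robot.observe()["tool_pos"])
# post tip in wrist (tip ~ z .057)
for p in [(66,145)]: print(onz("wrist",p,.057,c))
E
```

```text
((24.199447631835938, 22.63323211669922), (26.128995895385742, 28.173799514770508), 101.42156219482422) (282.19944763183594, 177.63323211669922) [0.551 0.055 0.013]
[0.54458025 0.05224419 0.20091736]
[0.46514206 0.26444442 0.057     ]
```

View pics/w1c.png

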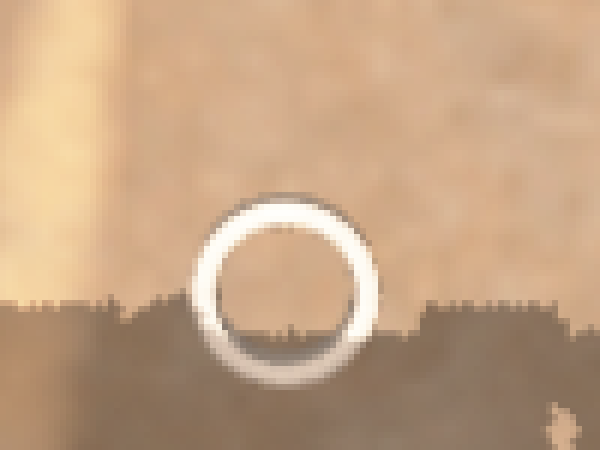

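```bash
python3 -m crank '{"xyz":[[-0.55,1.5,0.05],[0,2.5,0],[0,2.5,0],[0,2.5,0],[0,2.5,0],[0,2.5,0],[0,1.5,0],[0,0,0],[0,0,0],[0,0,0]],"roll":[0,0,0,0,0,0,0,0,0,0]}'
python3 - <<'E'
from h import *
c=robot.calibration("wrist");im=robot.read_camera("wrist")[:,:,::-1].copy()
np.save("w2.npy",np.array(c["pose"]))
cv2.imwrite("pics/w2.png",im);print(robot.observe()["tool_pos"],proj("wrist",[.55,.0545,.013],c))
E
```

```text
time: 3.9
tool_pos: [0.5506, 0.0555, 0.0469]
tool_rot: [-1.569, 0.002, -2.56]
contact_force: [0.4, 0.8, -0.7]
opening: 0.0599
[0.55058525 0.05552389 0.04696147] [282.13368994 232.25586736]
```

View pics/w2.png

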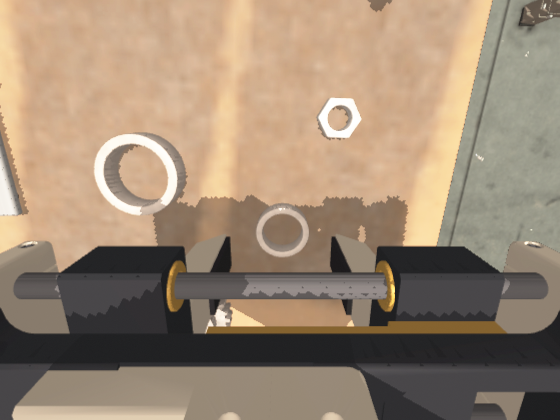

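The ring is centred between the fingers at (282,230), and neighbours are clear. I'm descending and closing.

```bash
python3 -m crank '{"xyz":[[0,1.5,0],[0,1.5,0],[0,1.0,0],[0,0.3,0],[0,0,0],[0,0,0]],"roll":[0,0,0,0,0,0]}' && python3 -m crank '{"xyz":[[0,0,0],[0,0,0],[0,0,0],[0,0,0],[0,0,0],[0,0,0],[0,0,0],[0,0,0]],"roll":[0,0,0,0,0,0,0,0]}' 0.6 12
```

```text
time: 4.55
tool_pos: [0.5503, 0.0557, 0.0033]
tool_rot: [-1.57, 0.001, -2.56]
contact_force: [-0.1, 0.0, 0.7]
opening: 0.0594
time: 5.35
tool_pos: [0.55, 0.0557, 0.0029]
tool_rot: [-1.57, 0.0, -2.56]
contact_force: [-0.8, 0.5, 3.7]
opening: 0.0374
```

```bash
python3 -m crank '{"xyz":[[0,-0.5,0],[0,-1.5,0],[0,-2.0,0],[0,-2.5,0],[0,-2.5,0],[0,-2,0],[0,-1,0],[0,0,0],[0,0,0],[0,0,0]],"roll":[0,0,0,0,0,0,0,0,0,0]}' - 15
python3 - <<'E'
from h import *
s=robot.observe();c=robot.calibration("wrist");im=robot.read_camera("wrist")[:,:,::-1].copy()
np.save("w3.npy",np.array(c["pose"]))
cv2.imwrite("pics/w3.png",im);t=s["tool_pos"];print(t,s["opening"],proj("wrist",t+[0,0,.01],c))
a=robot.read_camera("scene")[:,:,::-1];b=robot.read_camera("side")[:,:,::-1]
print(proj("scene",t),proj("side",t))
u,v=proj("scene",t).astype(int);A=cv2.resize(a[v-50:v+50,u-65:u+65],None,fx=5,fy=5,interpolation=2)
u,v=proj("side",t).astype(int);B=cv2.resize(b[v-50:v+50,u-65:u+65],None,fx=5,fy=5,interpolation=2)
cv2.imwrite("pics/s3.png",A);cv2.imwrite("pics/d3.png",B)
E
```

```text
time: 6.35
tool_pos: [0.549, 0.0557, 0.1214]
tool_rot: [-1.572, -0.002, -2.56]
contact_force: [0.2, -0.7, -0.6]
opening: 0.0367
[0.54899593 0.05572972 0.12140208] 0.03668286664097674 [281.8509591  260.02739794]
[312.68883856 148.19081295] [269.82262795 151.68463342]
```

View pics/s3.png

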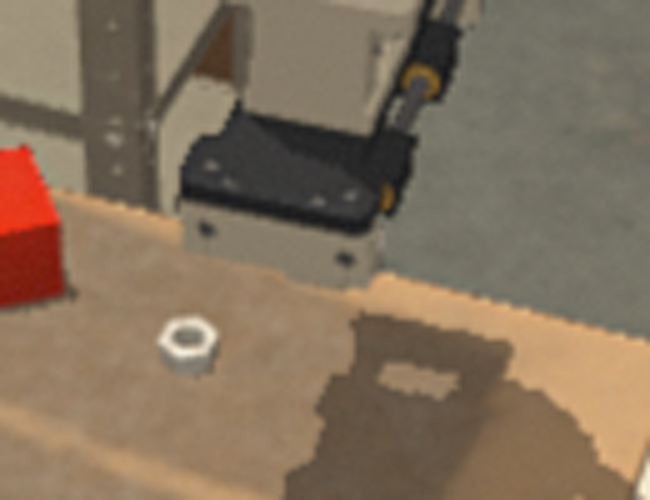

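View pics/d3.png

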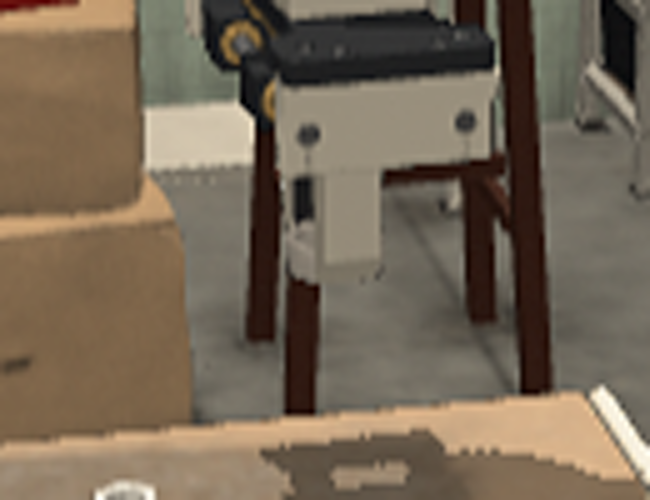

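View pics/w3.png

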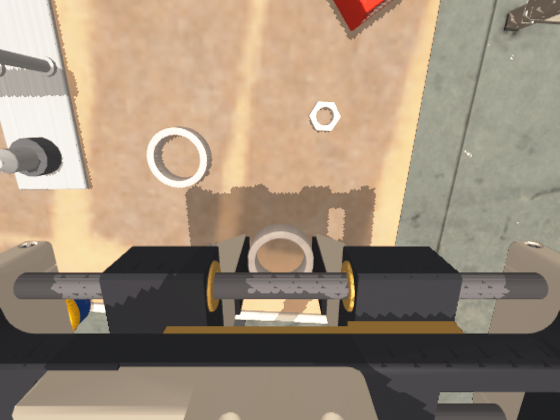

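The ring is held, centred between the pads in the wrist view (ring about (281,260), matching the projected tool point). I'm moving over the empty post.

```bash
python3 -m crank '{"xyz":[[-0.2,0,-1.1],[-0.42,0,-2.18],[-0.42,0,-2.18],[-0.42,0,-2.18],[-0.42,0,-2.18],[-0.42,0,-2.18],[-0.42,0,-2.18],[-0.42,0,-2.18],[-0.42,0,-2.18],[-0.42,0,-2.18],[-0.2,0,-1.1],[0,0,0],[0,0,0],[0,0,0],[0,0,0]],"roll":[0,0,0,0,0,0,0,0,0,0,0,0,0,0,0]}'
python3 - <<'E'
from h import *
s=robot.observe();c=robot.calibration("wrist");im=robot.read_camera("wrist")[:,:,::-1].copy()
np.save("w4.npy",np.array(c["pose"]))
t=s["tool_pos"];print(t,s["tool_rot"],s["opening"],proj("wrist",[.4648,.2612,.057],c))
cv2.imwrite("pics/w4.png",im)
a=robot.read_camera("scene")[:,:,::-1];b=robot.read_camera("side")[:,:,::-1]
for n,i in (("scene",a),("side",b)):
  u,v=proj(n,t-[0,0,.03]).astype(int);print(n,u,v)
  cv2.imwrite(f"pics/{n}4.png",cv2.resize(i[v-60:v+60,u-75:u+75],None,fx=5,fy=5,interpolation=2))
E
```

```text
time: 8.0
tool_pos: [0.4652, 0.2602, 0.1227]
tool_rot: [-1.571, -0.0, -2.561]
contact_force: [-0.8, 0.2, -1.3]
opening: 0.0371
[0.46517746 0.26021892 0.12265079] [-1.57058104e+00 -9.69965114e-05 -2.56099596e+00] 0.037133557092599405 [280.11048917 215.98691894]
scene 258 230
side 276 222
```

View pics/w4.png

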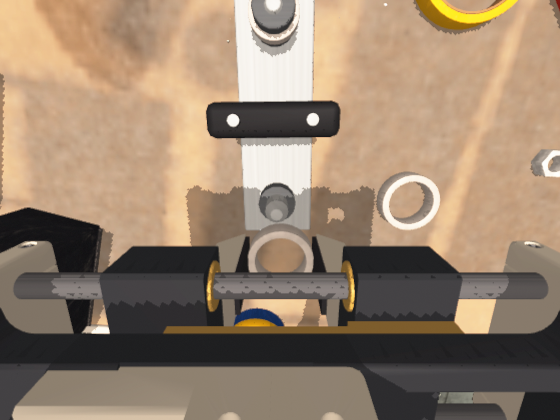

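View pics/scene4.png

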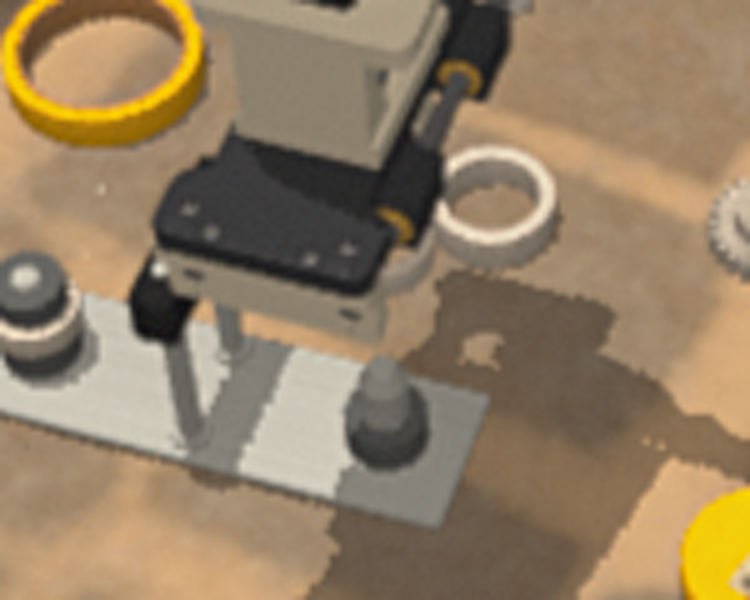

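View pics/side4.png

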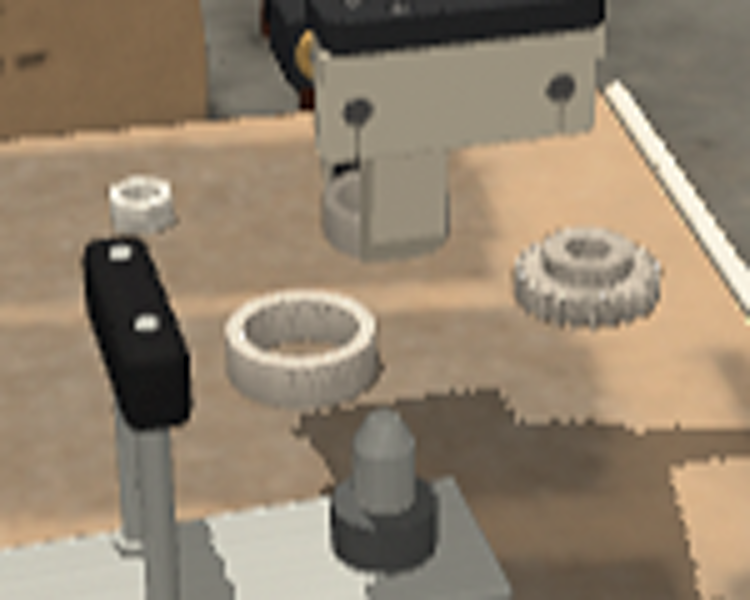

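The wrist view shows the pin tip near (277,212), a few pixels from the prediction at (280,216). I'll measure both the ring and the pin in zoom.

```bash
python3 - <<'E'
import cv2
im=cv2.imread("pics/w4.png")
cv2.imwrite("pics/w4c.png",cv2.resize(im[175:275,230:330],None,fx=6,fy=6,interpolation=cv2.INTER_CUBIC))
E
```

```text
(no output)
```

View pics/w4c.png

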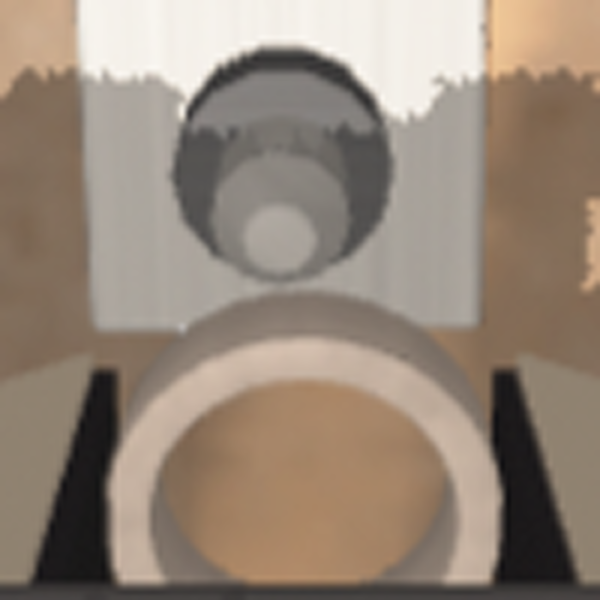

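```bash
python3 - <<'E'
from h import *
c=dict(robot.calibration("wrist"));c["pose"]=np.load("w4.npy")
t=robot.observe()["tool_pos"];y=-2.561;X=np.array([np.cos(y),np.sin(y)]);Z=np.array([-np.sin(y),np.cos(y)])
def rel(p,z):
    d=onz("wrist",p,z,c)[:2]-t[:2];return (d@X*1e3).round(2),(d@Z*1e3).round(2)
print("tip",rel((276.4,214.3),.057),"shoulder",rel((276.9,202.2),.027))
print("ring",rel((280.2,260.5),t[2]+.010))
print("screws",rel((233,120),.114),rel((313,119),.114))
E
```

```text
tip (np.float64(-1.64), np.float64(-3.74)) shoulder (np.float64(-3.13), np.float64(-3.65))
ring (np.float64(0.33), np.float64(-0.63))
screws (np.float64(-76.07), np.float64(-26.76)) (np.float64(-76.6), np.float64(17.53))
```

```bash
python3 -m crank '{"xyz":[[-0.2,1,-0.3],[0,1.5,0],[0,1.5,0],[0,1.0,0],[0,0.3,0],[0,0,0],[0,0,0],[0,0,0]],"roll":[0,0,0,0,0,0,0,0]}'
python3 - <<'E'
from h import *
s=robot.observe();c=robot.calibration("wrist");im=robot.read_camera("wrist")[:,:,::-1].copy()
np.save("w5.npy",np.array(c["pose"]))
t=s["tool_pos"];print(t,s["tool_rot"])
cv2.imwrite("pics/w5.png",cv2.resize(im[175:275,230:330],None,fx=6,fy=6,interpolation=2))
a=robot.read_camera("scene")[:,:,::-1];b=robot.read_camera("side")[:,:,::-1]
o=[]
for n,i in (("scene",a),("side",b)):
  u,v=proj(n,t-[0,0,.01]).astype(int);print(n,u,v)
  o.append(cv2.resize(i[v-50:v+50,u-40:u+40],None,fx=5,fy=5,interpolation=2))
cv2.imwrite("pics/two5.png",np.hstack(o))
E
```

```text
time: 8.95
tool_pos: [0.4652, 0.2648, 0.0703]
tool_rot: [-1.57, 0.001, -2.56]
contact_force: [0.0, 0.6, -0.5]
opening: 0.0368
[0.46523128 0.26475468 0.07029452] [-1.57044708e+00  1.19844944e-03 -2.55980570e+00]
scene 257 241
side 275 242
```

View pics/w5.png

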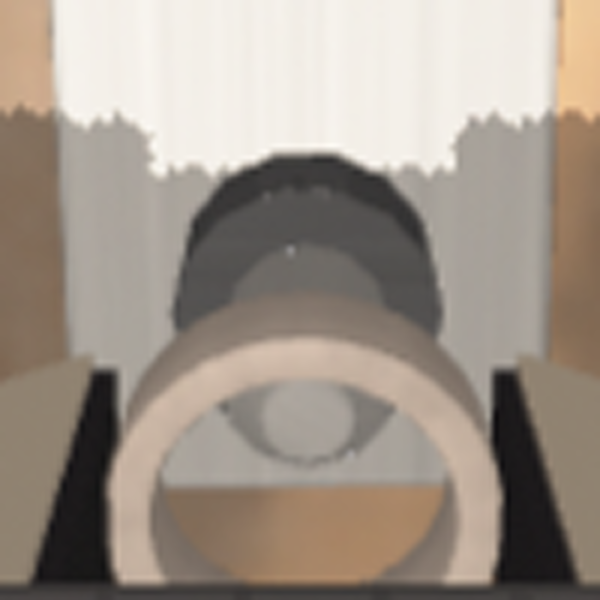

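View pics/two5.png

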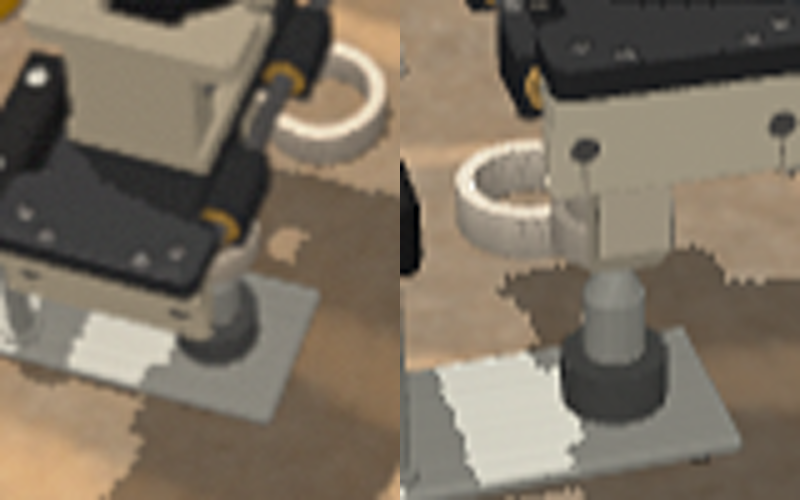

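```bash
python3 - <<'E'
from h import *
c=dict(robot.calibration("wrist"));c["pose"]=np.load("w5.npy")
t=robot.observe()["tool_pos"];y=-2.56;X=np.array([np.cos(y),np.sin(y)]);Z=np.array([-np.sin(y),np.cos(y)])
def rel(p,z):
    d=onz("wrist",p,z,c)[:2]-t[:2];return (d@X*1e3).round(2),(d@Z*1e3).round(2)
print("tip",rel((308/6+230,416/6+175),.057),"shoulder",rel((308/6+230,0),.027))
print("ring",rel((280.4,260.5),t[2]+.010))
E
```

```text
tip (np.float64(0.79), np.float64(-0.19)) shoulder (np.float64(-145.47), np.float64(-0.24))
ring (np.float64(0.21), np.float64(-0.8))
```

The pin is within 1 mm of the bore centre. I'm lowering slowly.

```bash
python3 -m crank '{"xyz":[[0.05,0.5,0.05],[0,0.5,0],[0,0.5,0],[0,0.5,0],[0,0.5,0],[0,0.5,0],[0,0.3,0],[0,0.3,0],[0,0,0],[0,0,0]],"roll":[0,0,0,0,0,0,0,0,0,0]}'
```

```text
time: 10.1
tool_pos: [0.4647, 0.2639, 0.0337]
tool_rot: [-1.571, 0.0, -2.56]
contact_force: [0.6, 0.3, -0.1]
opening: 0.0371
```

```bash
python3 -m crank '{"xyz":[[0,0.2,0],[0,0.1,0],[0,0,0],[0,0,0]],"roll":[0,0,0,0]}' && python3 -m crank '{"xyz":[[0,0,0],[0,0,0],[0,0,0],[0,0,0],[0,0,0],[0,0,0]],"roll":[0,0,0,0,0,0]}' -0.3
python3 - <<'E'
from h import *
s=robot.observe();c=robot.calibration("wrist");im=robot.read_camera("wrist")[:,:,::-1].copy()
t=s["tool_pos"];print(t,s["contact_force"],s["opening"])
W=cv2.resize(im[175:275,230:310],None,fx=5,fy=5,interpolation=2)
b=robot.read_camera("side")[:,:,::-1]
u,v=proj("side",t-[0,0,.0]).astype(int)
cv2.imwrite("pics/two6.png",np.hstack([W,cv2.resize(b[v-50:v+50,u-40:u+40],None,fx=5,fy=5,interpolation=2)]))
E
```

```text
time: 10.5
tool_pos: [0.4647, 0.2639, 0.0307]
tool_rot: [-1.571, -0.0, -2.56]
contact_force: [-0.7, -0.9, -0.1]
opening: 0.037
time: 11.1
tool_pos: [0.4647, 0.2639, 0.0307]
tool_rot: [-1.571, 0.0, -2.56]
contact_force: [0.3, -0.4, 0.4]
opening: 0.0594
[0.46468956 0.26390827 0.03070788] [ 0.28633008 -0.44678823  0.4070577 ] 0.059436783531102814
```

View pics/two6.png

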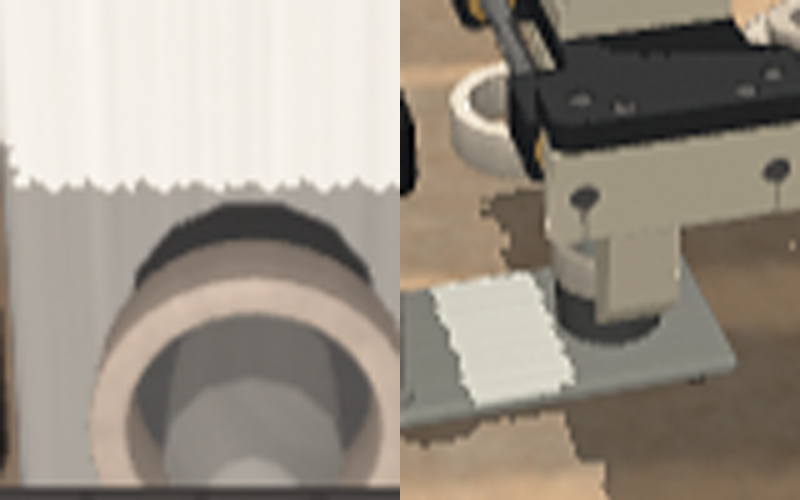

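The ring is seated on the dark shoulder with the pin through it. I'm retreating upward and checking clearance around the grip.

```bash
python3 -m crank '{"xyz":[[0,-0.5,0],[0,-1,0],[0,-2,0],[0,-2.5,0],[0,-2.5,0],[0,-2.5,0],[0,-2.5,0],[0,-2.5,0],[0,-2.0,0],[0,-1,0],[0,0,0],[0,0,0]],"roll":[0,0,0,0,0,0,0,0,0,0,0,0]}'
python3 - <<'E'
from h import *
s=robot.observe();print(s["qpos"][[0,5]])
print("can",onz("side",(65,390),0).round(3),onz("scene",(92,285),0).round(3),"bin corner",onz("scene",(130,172),.0).round(3))
b=robot.read_camera("side")[:,:,::-1];a=robot.read_camera("scene")[:,:,::-1]
cv2.imwrite("pics/two7.png",np.hstack([cv2.resize(a[200:290,165:285],(400,300),interpolation=2),cv2.resize(b[190:310,150:310],(400,300),interpolation=2)]))
E
```

```text
time: 12.4
tool_pos: [0.4643, 0.2637, 0.2201]
tool_rot: [-1.571, -0.001, -2.56]
contact_force: [-0.5, -1.3, 0.0]
opening: 0.0596
[0.37309477 1.3621524 ]
can [0.627 0.564 0.   ] [ 0.619  0.551 -0.   ] bin corner [0.852 0.351 0.   ]
```

View pics/two7.png

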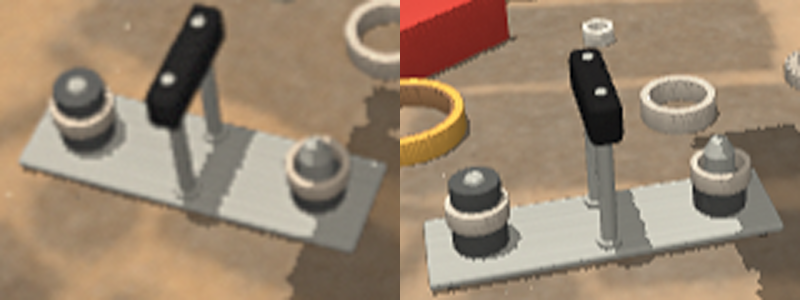

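Both rings are on their posts. I'm turning 90° (the negative way, for joint 6 range) and going over the grip.

```bash
python3 -m crank '{"xyz":[[0,0,0],[0,0,0],[0,0,0],[0,0,0],[0,0,0],[0,0,0],[0,0,0],[0,0,0],[0,0,0],[0,0,0],[0,0,0],[0,0,1.5],[0,0,2],[0,0,2],[0,0,1.5],[0,0,0.5],[0,0,0],[0,0,0],[0,0,0]],"roll":[-5,-8.5,-8.5,-8.5,-8.5,-8.5,-8.5,-8.5,-8.5,-8.5,-8.5,0,0,0,0,0,0,0,0]}'
python3 - <<'E'
from h import *
s=robot.observe();c=robot.calibration("wrist");im=robot.read_camera("wrist")[:,:,::-1].copy()
np.save("w8.npy",np.array(c["pose"]));cv2.imwrite("pics/w8.png",im)
print(s["tool_pos"],s["tool_rot"],s["qpos"][5],proj("wrist",[.5272,.305,.114],c))
E
```

```text
time: 14.4
tool_pos: [0.5268, 0.3048, 0.2207]
tool_rot: [-1.571, -0.0, -0.989]
contact_force: [-0.5, -0.3, 0.4]
opening: 0.0598
[0.5267613  0.30479636 0.22067588] [-1.57134698e+00 -3.68579513e-05 -9.89008536e-01] -0.18300126517681992 [279.82050622 202.0653042 ]
```

View pics/w8.png

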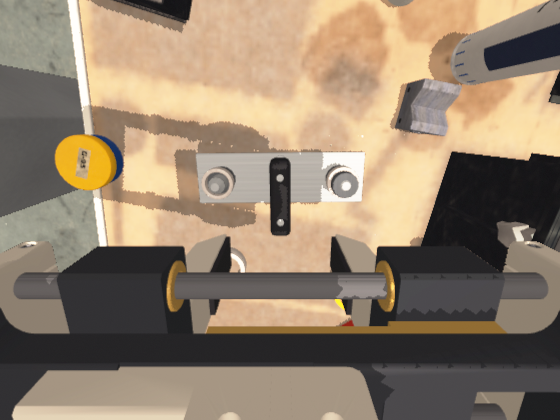

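The grip's screws are at (280,178) and (280,222), so its middle (280,200) is within 2 px of the prediction and aligned. I'm descending and gripping.

```bash
python3 -m crank '{"xyz":[[-0.1,1,0],[0,2,0],[0,2.5,0],[0,2.5,0],[0,2,0],[0,2,0],[0,1.5,0],[0,0.5,0],[0,0,0],[0,0,0]],"roll":[0,0,0,0,0,0,0,0,0,0]}' && python3 -m crank '{"xyz":[[0,0,0],[0,0,0],[0,0,0],[0,0,0],[0,0,0],[0,0,0],[0,0,0],[0,0,0],[0,0,0],[0,0,0]],"roll":[0,0,0,0,0,0,0,0,0,0]}' 0.95 25
```

```text
time: 15.45
tool_pos: [0.5271, 0.3061, 0.0813]
tool_rot: [-1.57, -0.0, -0.989]
contact_force: [-0.2, 0.5, 0.7]
opening: 0.0595
time: 16.45
tool_pos: [0.5268, 0.3058, 0.0807]
tool_rot: [-1.571, -0.0, -0.989]
contact_force: [-1.4, -1.2, 3.1]
opening: 0.02
```

```bash
python3 -m crank '{"xyz":[[0,0,0],[0,0,0],[0,-0.2,0],[0,-0.5,0],[0,-0.8,0],[0,-1,0],[0,-1,0],[0,-1,0],[0,-1.2,0],[0,-1.2,0],[0,-1.2,0],[0,-1.2,0],[0,-1.2,0],[0,-1.2,0],[0,-1,0],[0,-1,0],[0,-0.7,0],[0,-0.4,0],[0,-0.2,0],[0,0,0]],"roll":[0,0,0,0,0,0,0,0,0,0,0,0,0,0,0,0,0,0,0,0]}' - 40 && python3 -m crank '{"xyz":[[0,0,0],[0,0,0],[0,0,0],[0,0,0],[0,0,0],[0,0,0],[0,0,0],[0,0,0],[0,0,0],[0,0,0]],"roll":[0,0,0,0,0,0,0,0,0,0]}'
python3 - <<'E'
from h import *
s=robot.observe();print(s["tool_pos"],s["tool_rot"],s["opening"],s["contact_force"],np.abs(s["qvel"]).max())
a=robot.read_camera("scene")[:,:,::-1];b=robot.read_camera("side")[:,:,::-1];w=robot.read_camera("wrist")[:,:,::-1]
f=lambda i:cv2.resize(i,(400,300),interpolation=cv2.INTER_AREA)
cv2.imwrite("pics/end.png",np.vstack([np.hstack([f(a),f(b)]),np.hstack([f(w),cv2.resize(b[110:260,140:340],(400,300),interpolation=2)])]))
E
```

```text
time: 18.45
tool_pos: [0.5267, 0.3059, 0.2306]
tool_rot: [-1.571, -0.0, -0.989]
contact_force: [-0.3, 0.1, -4.8]
opening: 0.0197
time: 19.45
tool_pos: [0.5268, 0.306, 0.2307]
tool_rot: [-1.571, -0.0, -0.989]
contact_force: [0.0, -0.0, -3.8]
opening: 0.0196
[0.52677311 0.30595924 0.23066833] [-1.57083850e+00 -8.69603731e-05 -9.88991864e-01] 0.01962950444571683 [ 0.03772521 -0.00510052 -3.82523646] 0.0023309136676968887
```

View pics/end.png

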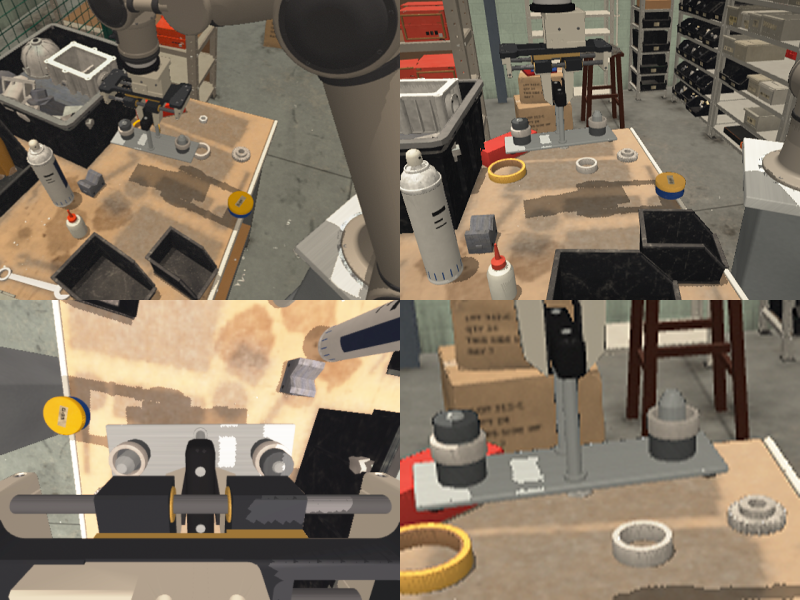

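The carrier is held off the bench with both rings seated, and the bystanders haven't moved. I'll check tilt numerically by triangulating the two post tops.

```bash
python3 - <<'E'
from h import *
a=robot.read_camera("scene")[:,:,::-1];b=robot.read_camera("side")[:,:,::-1]
cv2.imwrite("pics/fa.png",cv2.resize(a[150:230,140:300],None,fx=5,fy=5,interpolation=2))
cv2.imwrite("pics/fb.png",cv2.resize(b[150:230,140:300],None,fx=5,fy=5,interpolation=2))
E
```

```text
(no output)
```

View pics/fa.png

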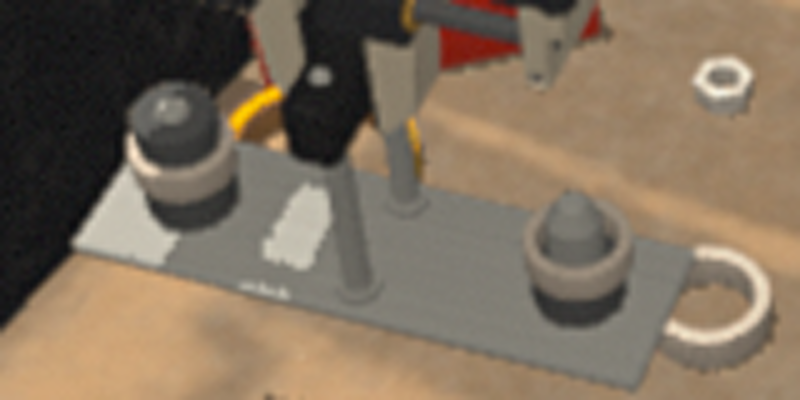

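View pics/fb.png

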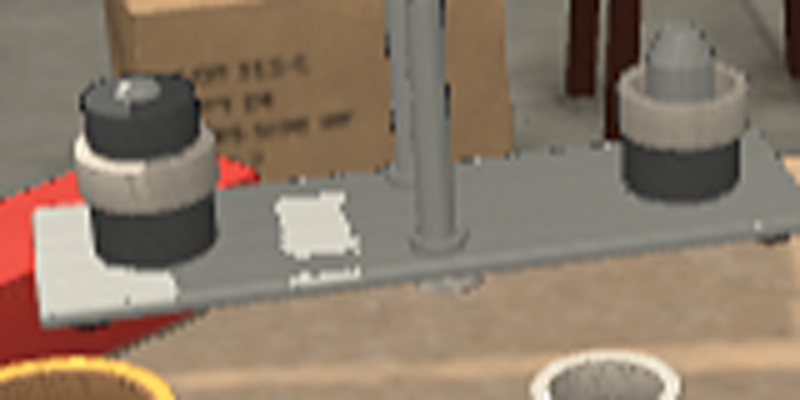

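```bash
python3 - <<'E'
from h import *
f=lambda p,:(p[0]/5+140-.4,p[1]/5+150-.4)
def two(p,q):
    o1,d1=ray("scene",f(p));o2,d2=ray("side",f(q))
    t=np.linalg.lstsq(np.c_[d1,-d2],o2-o1,rcond=None)[0];a=o1+d1*t[0];b=o2+d2*t[1];return (a+b)/2,np.linalg.norm(a-b)
A=two((574,200),(680,30));B=two((172,106),(140,90));print(A,B)
d=A[0]-B[0];print("tilt along posts",np.arctan2(d[2],np.hypot(d[0],d[1])))
# rod bases (plate near/far): x tilt
P=two((357,287),(438,238));Q=two((405,203),(405,178));d=P[0]-Q[0];print(P,Q,"tilt along bar",np.arctan2(d[2],np.hypot(d[0],d[1])))
print(robot.observe()["time"])
E
```

```text
(array([0.46620573, 0.26049289, 0.20274647]), np.float64(0.0014758992775428894)) (array([0.59188102, 0.3440997 , 0.20204447]), np.float64(0.002265776652236087))
tilt along posts 0.004650730057539154
(array([0.51572141, 0.32268092, 0.15830739]), np.float64(0.0006439901782366032)) (array([0.54222539, 0.28551085, 0.1555267 ]), np.float64(0.0010057175325913236)) tilt along bar 0.06083590871552571
19.7
```

Along the posts it is level (0.005 rad). The along-bar figure of 0.06 comes from a short 46 mm baseline, so I'll cross-check it with the plate's end corners.

```bash
python3 - <<'E'
from h import *
b=robot.read_camera("side")[:,:,::-1]
cv2.imwrite("pics/fc.png",cv2.resize(b[165:215,250:330],None,fx=10,fy=10,interpolation=2))
a=robot.read_camera("scene")[:,:,::-1]
cv2.imwrite("pics/fd.png",cv2.resize(a[185:235,230:310],None,fx=10,fy=10,interpolation=2))
E
```

```text
(no output)
```

View pics/fc.png

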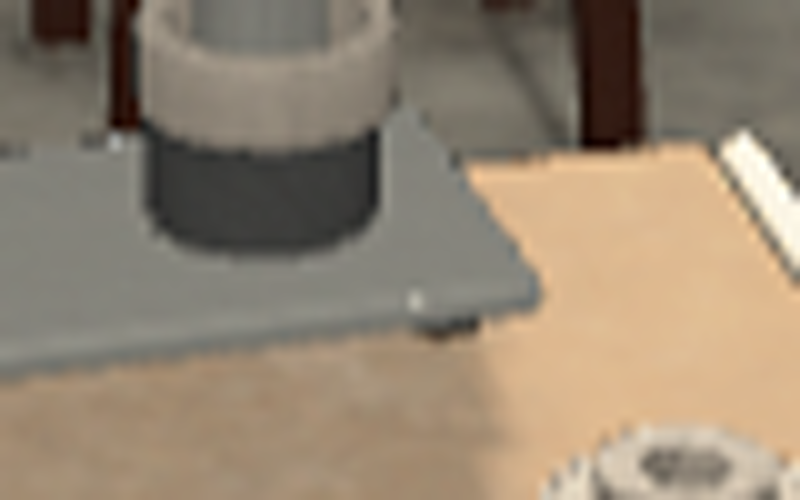

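View pics/fd.png

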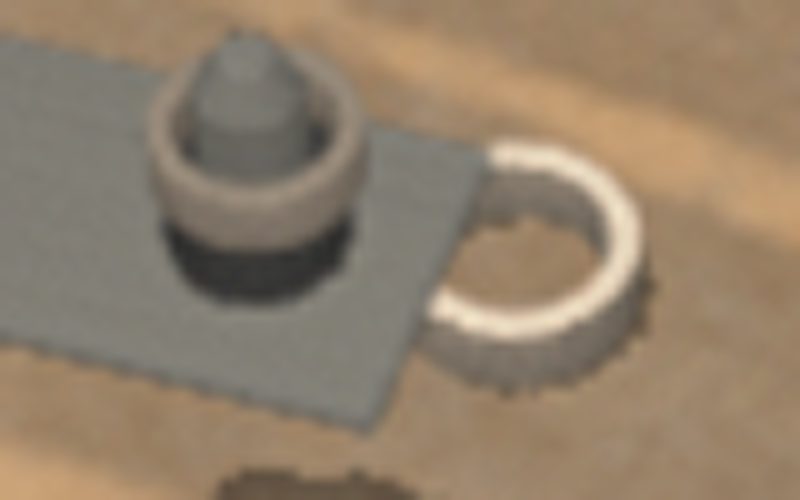

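```bash
python3 - <<'E'
from h import *
A=lambda p:(p[0]/10+230-.45,p[1]/10+185-.45)
B=lambda p:(p[0]/10+250-.45,p[1]/10+165-.45)
def two(p,q):
    o1,d1=ray("scene",p);o2,d2=ray("side",q)
    t=np.linalg.lstsq(np.c_[d1,-d2],o2-o1,rcond=None)[0];a=o1+d1*t[0];b=o2+d2*t[1];return (a+b)/2,np.linalg.norm(a-b)
P=two(A((370,425)),B((540,290)));Q=two(A((490,152)),B((415,108)))
d=P[0]-Q[0];print(P,Q,np.linalg.norm(d),d[2]/np.linalg.norm(d))
# before lifting, same method on rod bases
sc=lambda x,y:(x/4+165-.375,y/4+150-.375);sd=lambda x,y:(x/4+150-.375,y/4+190-.375)
P=two(sc(228,435),sd(333,390));Q=two(sc(260,363),sd(310,325));print("start",P,Q)
P=two(sc(425,498),sd(612,360));Q=two(sc(465,402),sd(567,270));d=P[0]-Q[0];print("start corners",P,Q,d[2]/np.linalg.norm(d))
E
```

```text
(array([0.4204559 , 0.27156344, 0.15441712]), np.float64(0.0005153460873659396)) (array([0.45657613, 0.21695182, 0.15460143]), np.float64(0.0009829134466778644)) 0.06547621056718447 -0.0028149071171439453
start (array([0.51468733, 0.32099032, 0.0025216 ]), np.float64(0.0031472872072703106)) (array([0.54170504, 0.28288868, 0.00186174]), np.float64(0.002020461820597296))
start corners (array([0.42110471, 0.26701511, 0.00184818]), np.float64(0.00098970288983349)) (array([0.45431128, 0.21679286, 0.00452369]), np.float64(0.0019380511313138048)) -0.044394367978303616
```

The corners give an along-bar tilt of 0.003 rad over a 65.5 mm edge, against 66 mm nominal. The plate top is at about 0.154 m, so it is level. I'm handing in.

```bash
python3 - <<'E'
from h import *
s=robot.observe();print(s["time"],s["opening"],s["contact_force"]);print(robot.hand_in())
E
```

```text
19.8 0.019550265212936572 [-0.94797339  0.47580422 -4.52977224]
the job is handed in; nothing more can be done
None
```

I hung the small steel ring on the carrier's empty post and let go of it. I then took the carrier by its black grip at 40 N, lifted it about 15 cm straight up, and handed in at 19.8 s while still holding it.

**Last checks:**
- **Lift:** the gripper rose 15.0 cm. The plate top measured about 0.154 m, so the underside is at roughly 0.145–0.15 m.
- **Grip:** finger opening was 19.6 mm on the 20 mm bar, and the arm was still.
- **Rings:** both appear seated on their shoulders in the scene and side pictures. I judged this by eye and did not measure the distance to the seat.
- **Bystanders:** the nut, gear and tin looked unmoved in the last pictures.
- **Level:** tilt was 0.005 rad along the posts and 0.003 rad along the bar, taken from the plate's end corners.

**Disagreements:**
- **Tilt:** a cruder tilt estimate from the rod feet gave 0.06 rad along the bar. It uses a short 46 mm baseline with one foot partly hidden, so I trusted the corner check.
- **Camera positions:** the fixed cameras and the wrist camera differed by about 2–3 mm on the ring and the post. I used the wrist view for both.

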